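# Spread the heaped tape rolls over the count tray

## Task

The seven small yellow tape rolls lie heaped in the grey count tray: spread them out into one even layer, every roll lying flat on the tray's floor and at least one roll in each of the six fields marked by the lines (a roll belongs to the field its centre is in; rolls may touch). Push them about as you like, but keep them in the tray and leave the other things on the table where they are.

Things in the scene. Friction and masses are not known exactly. Their poses are not given: they have to be found in the camera images.
- tray: Shallow grey plastic count tray fixed to the table. Origin: centre of its underside, z up. Inside 220 (its x) by 330 mm (its y), outside 232 x 342; floor 5 mm thick, walls 6 mm, rim 30 mm above the table. Flat dark lines on the floor at x = 0 and y = -55 and +55 mm divide it into 2 x 3 square fields of 110 x 110 mm.
- roll0_center (a point): Centre of one of the seven equal loose rolls of pale yellow tape heaped in the tray, three layers high: a solid disc 42 mm in diameter, 20 mm thick, core plugged flush, about 35 g. z is the roll's axis (either end may be up). Lying flat on the tray floor the centre is 15 mm above the table; one layer up 35 mm; standing on edge 26 mm.
- roll1_center (a point): Centre of one of the seven equal loose rolls of pale yellow tape heaped in the tray, three layers high: a solid disc 42 mm in diameter, 20 mm thick, core plugged flush, about 35 g. z is the roll's axis (either end may be up). Lying flat on the tray floor the centre is 15 mm above the table; one layer up 35 mm; standing on edge 26 mm.
- roll2_center (a point): Centre of one of the seven equal loose rolls of pale yellow tape heaped in the tray, three layers high: a solid disc 42 mm in diameter, 20 mm thick, core plugged flush, about 35 g. z is the roll's axis (either end may be up). Lying flat on the tray floor the centre is 15 mm above the table; one layer up 35 mm; standing on edge 26 mm.
- roll3_center (a point): Centre of one of the seven equal loose rolls of pale yellow tape heaped in the tray, three layers high: a solid disc 42 mm in diameter, 20 mm thick, core plugged flush, about 35 g. z is the roll's axis (either end may be up). Lying flat on the tray floor the centre is 15 mm above the table; one layer up 35 mm; standing on edge 26 mm.
- roll4_center (a point): Centre of one of the seven equal loose rolls of pale yellow tape heaped in the tray, three layers high: a solid disc 42 mm in diameter, 20 mm thick, core plugged flush, about 35 g. z is the roll's axis (either end may be up). Lying flat on the tray floor the centre is 15 mm above the table; one layer up 35 mm; standing on edge 26 mm.
- roll5_center (a point): Centre of one of the seven equal loose rolls of pale yellow tape heaped in the tray, three layers high: a solid disc 42 mm in diameter, 20 mm thick, core plugged flush, about 35 g. z is the roll's axis (either end may be up). Lying flat on the tray floor the centre is 15 mm above the table; one layer up 35 mm; standing on edge 26 mm.
- roll6_center (a point): Centre of one of the seven equal loose rolls of pale yellow tape heaped in the tray, three layers high: a solid disc 42 mm in diameter, 20 mm thick, core plugged flush, about 35 g. z is the roll's axis (either end may be up). Lying flat on the tray floor the centre is 15 mm above the table; one layer up 35 mm; standing on edge 26 mm.
- big_roll: Bystander, leave alone: thick roll of brown tape, 100 mm diameter, 48 mm high, lying flat beside the tray's +y side; origin under its centre
- core: Bystander, leave alone: upright cardboard winding core, 56 mm diameter, 110 mm high, beside the tray's -y side; origin under its centre
- tape_gun: Bystander, leave alone: hand tape dispenser with black handle and a brown roll, about 180 x 50 x 74 mm, beyond the tray; origin on its underside
- carton: Bystander, leave alone: closed cardboard carton 80 x 120 x 60 mm, beyond the tray; origin under its centre
- labels: Bystander, leave alone: block of paper labels 70 x 100 x 30 mm, on the robot's left; origin under its centre
- knife: Bystander, leave alone: orange utility knife, 160 x 24 x 14 mm, lying beyond the tray; origin under its handle's centre
Mind the look-alikes: they are no part of the job. What is shaped like the part that bears roll1_center but green is not meant.

How it is judged:
By the outcome, as a careful person would: the job done as asked, in the order asked, and still so for the second after the job is handed in, with the robot touching nothing.
It also fails if it takes over 72 s, if anything falls off the work surface, if the arm or the gripper's body presses on something with over 40 N, if the wrist force passes 120 N, or if a joint passes its speed limit or range.

## Robot

A 6-joint arm with a two-finger parallel gripper is mounted at the origin on the work surface. World frame = base frame: x ahead of the robot, y to its left, z up, the work surface at z = 0. Lengths are in m, angles in rad, forces in N, time in s.
With the tool pointing down it reaches from about 0.325 to 0.875 m from the base axis. Payload 4.4 kg.
Tool frame: the origin (TCP) lies midway between the tips of the shut fingers; the grasp point (between the pads) lies 19 mm behind it; z points along the fingers, y is the direction in which the jaws open and shut (so a half turn about z gives the same grasp; the last joint's range is limited). The gripper opens to 85 mm and grips with 20 to 120 N. Pads are 22 mm wide; open, the fingers measure 114 mm over their backs; the gripper's body (76 mm by 85 mm) begins 54 mm behind the grasp point. The pads swing forward as they close: fully open they stand 13 mm farther back than shut.
Start: joints at [-1.486, 0.207, 1.542, -0, 1.393, -0.15], TCP at [0.134, -0.559, 0.231] pointing down, gripper open.
Joint ranges: [-2.73, 2.73], [-0.86, 2.22], [0.23, 2.46], [-1.11, 4.25], [0.08, 2.63], [-2.82, 2.82]. Speed limits (rad/s): [2.79, 2.79, 3.14, 3.14, 3.14, 3.14].

## Interface

Orientations are given as a unit quaternion [x, y, z, w].
In Python, from cell import get_state, get_image, finish_job, search_frame, outline_of, pinpoint gives the robot as it stands.
- The arm moves only by the tool servo_tool, never from a script. Its argument "commands" is a list of rows, each an object of numbers: "claw": the closure in counts, from 0 (fully open) to 255 (shut); "tx", "ty", "tz": the shift along the tool's x, y, z in cm; "twist": the turn about the tool's z in degrees. In form: [{"claw": .., "tx": .., "ty": .., "tz": .., "twist": ..}, ...]. A call has 1 to 8 rows; each row is the pose to reach, as a shift and turn from the pose measured when the call began, along the tool's axes at that moment; what a row does not reach only later rows make up. A row lasts 1/12 s, in which the tool goes at most 41.7 mm and 7.16 degrees, less where a joint would pass 70% of its speed; a pose out of reach is approached as far as the arm can. A call with a gripper value outside its range is refused whole. The fingers move at their own pace and stop on an object; the grip force is fixed at half the most. Time passes only in rows, so rows that repeat a pose let the fingers close. It gives the time, the measured TCP pose, the force and the opening at its end, in the units of the state.
- get_state(): the state, without advancing time (a new reading comes with each control period).
- get_image(name): name is "scene" or "top"; returns a dict with "color" (480x640x3 uint8, red, green, blue), "depth" (480x640 float32, m along the optical axis (not along the pixel's ray), 0 where there is no reading), "fx", "fy", "cx", "cy" (pixels), "rvec" (rotation vector, rad) and "tvec" (3), from world to camera coordinates, as OpenCV has them. Camera axes: x right, y down, z forward; pixel columns grow to the right and rows downward; lengths in m; the calibration is good to about 2 mm. A picture is of the moment at which its call begins.
- finish_job(): hands the job in, once; it reports no verdict.
Trained networks look in a picture, given as the dict that the camera call returned (one of the last four; its "shot" number tells which), for a name from the list of things; names that differ only in an ending like _2 or _b are one class to them, and where a whole thing is asked for, a point or a joint stands for the part that bears it (a point fixed in the world has none). Each returns a list of dicts, best first, with "confidence" (0 to 1); they miss things now and then, are a little off and sometimes report something else, mostly with a low value. They report only what shows in the picture. A call takes as long as a camera call. They do not tell look-alikes from the thing itself.
- search_frame(target, picture): "location" ([column, row] in pixels, amid what is visible of it).
- outline_of(target, picture): "region" (480x640 bool, what is visible of it) and "location" ([column, row] in pixels, amid what is visible of it).
- pinpoint(target, picture): "location" ([column, row] in pixels: a listed point, or the origin of a listed thing).
The state is a dict: "t": time; "joint_positions": joint angles; "joint_vel": joint speeds; "joint_efforts": joint torques, N m; "position": TCP position; "ee_rot": TCP orientation; "force": force on the tool from outside, world axes, zero at the start; "wrist_torque": the same for the moment, N m; "finger_gap": finger opening in m.
Only numpy, scipy, OpenCV 4.12 (cv2) and the standard library are available. Lean on these libraries where they do the work, as an engineer would, in place of code of your own. Each camera call takes 0.05 s, during which the arm holds its last target.

## Working session

There is one attempt and no reset: what is moved stays moved. The work goes in short steps, Python scripts to look and compute and a tool call to move; the robot and the scene stay as the last step left them, time stands still between calls to the robot, and variables do not carry over. Pictures are saved under pics/ and viewed, and the job is handed in when it is done.

Besides the shell and the picture viewer there is one more tool, called as name(argument=value, ...), one argument or row to a line, values as JSON. servo_tool: Moves the arm, as the interface text tells. Its arguments: {"type":"object","properties":{"commands":{"type":"array","items":{"type":"object","properties":{"claw":{"type":"number"},"tx":{"type":"number"},"ty":{"type":"number"},"tz":{"type":"number"},"twist":{"type":"number"}}}}},"required":["commands"]}

```bash
mkdir -p pics; ls; cat > h.py <<'E'
import numpy as np, cv2
from cell import *
def save(p,n): cv2.imwrite('pics/'+n,p['color'][:,:,::-1])
def world(p,u,v,d=None):
    R=cv2.Rodrigues(np.array(p['rvec'],float))[0];t=np.array(p['tvec'],float).ravel()
    if d is None:d=p['depth'][int(round(v)),int(round(u))]
    c=np.array([(u-p['cx'])/p['fx']*d,(v-p['cy'])/p['fy']*d,d])
    return R.T@(c-t)
def cloud(p):
    R=cv2.Rodrigues(np.array(p['rvec'],float))[0];t=np.array(p['tvec'],float).ravel()
    v,u=np.mgrid[:480,:640];d=p['depth']
    c=np.stack([(u-p['cx'])/p['fx']*d,(v-p['cy'])/p['fy']*d,d],-1)
    return (c-t)@R
def pix(p,X):
    return cv2.projectPoints(np.array(X,float).reshape(-1,3),np.array(p['rvec'],float),np.array(p['tvec'],float),np.array([[p['fx'],0,p['cx']],[0,p['fy'],p['cy']],[0,0,1]],float),None)[0][:,0]
E
python3 - <<'E'
from h import *
s=get_state();print(s)
for n in('top','scene'):
    p=get_image(n);save(p,n+'0.png')
    if n=='top':
        for r in pinpoint('tray',p)[:2]: print('tray',r,world(p,*r['location']))
        for r in outline_of('tray',p)[:1]:
            m=r['region'];print(m.sum());c=cloud(p)[m];print(c.min(0),c.max(0))
            print(cv2.minAreaRect(c[:,:2].astype(np.float32)))
        for r in pinpoint('roll1_center',p): print(r,world(p,*r['location']))
E
```

```text
pics
{'t': 0.0, 'joint_positions': array([-1.48651176e+00,  2.07419037e-01,  1.54297554e+00, -3.48949965e-06,
        1.39350505e+00, -1.50500945e-01]), 'joint_vel': array([ 0.00183997,  0.00201058, -0.00032386,  0.00028803,  0.00148278,
       -0.0007305 ]), 'joint_efforts': array([-1.41543016e-03, -3.83037329e+01, -2.91594189e+01, -2.33252458e-04,
        1.04964609e-02, -3.43150489e-06]), 'position': array([ 0.13368684, -0.55845414,  0.23011608]), 'ee_rot': array([ 9.93116683e-01,  1.17123541e-01,  3.64666579e-05, -1.15290792e-03]), 'force': array([-0.40781693,  0.55719722, -0.13621987]), 'wrist_torque': array([0.06220039, 0.00710655, 0.01980848]), 'finger_gap': 0.08550388250900139}
tray {'location': [339.2, 236.8], 'confidence': 0.95} [0.56252296 0.01011716 0.06799935]
17010
[ 0.43765704 -0.16954629 -0.00527002] [0.69966197 0.19051472 1.02234941]
((0.5626481771469116, 0.008300229907035828), (0.352272093296051, 0.25481778383255005), 86.26390075683594)
{'location': [448.3, 286.8], 'confidence': 0.93} [ 0.46276741 -0.21507708  0.01958605]
{'location': [387.4, 148.9], 'confidence': 0.91} [ 0.75756586 -0.09776324  0.01838784]
{'location': [360.8, 221.9], 'confidence': 0.72} [ 0.59904322 -0.03714548  0.0249527 ]
```

View pics/top0.png

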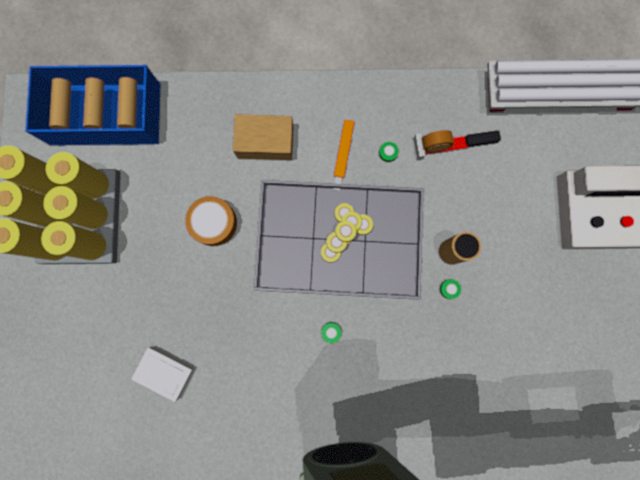

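View pics/scene0.png

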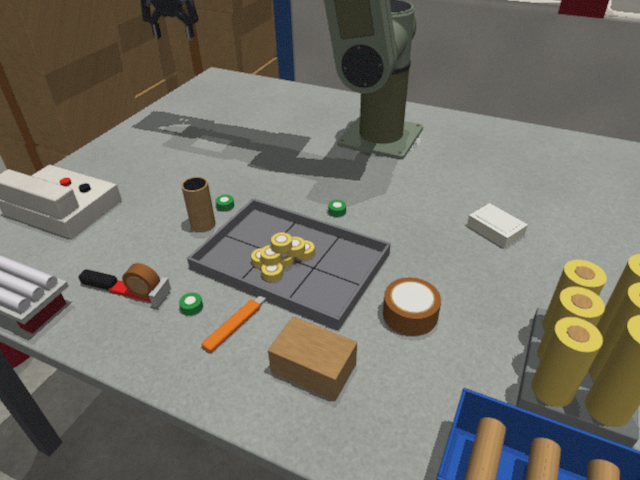

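```bash
cat > look.py <<'E'
from h import *
import sys
p=get_image('top');n=sys.argv[1]
# enlarged crop
im=p['color'][130:350,220:460,::-1].copy()
im=cv2.resize(im,None,fx=2.5,fy=2.5,interpolation=cv2.INTER_CUBIC)
cv2.imwrite('pics/'+n+'_crop.png',im)
np.savez('last.npz',**{k:p[k] for k in('color','depth','rvec','tvec','fx','fy','cx','cy')})
print('t',get_state()['t'])
# rectified tray-frame height map + colour (1px=.5mm?)
c=cloud(p)
hsv=cv2.cvtColor(p['color'],cv2.COLOR_RGB2HSV)
m=(hsv[...,0]>15)&(hsv[...,0]<40)&(hsv[...,1]>60)
m&=(c[...,0]>.43)&(c[...,0]<.69)&(abs(c[...,1])<.2)&(c[...,2]<.12)
print(m.sum(), 'z hist',np.histogram(c[m][:,2],bins=[0,.01,.02,.03,.04,.05,.06,.07,.08,.1]))
E
python3 look.py a
```

```text
t 0.3
1123 z hist (array([ 61,  26, 448,  11, 317,  11, 243,   2,   1]), array([0.  , 0.01, 0.02, 0.03, 0.04, 0.05, 0.06, 0.07, 0.08, 0.1 ]))
```

View pics/a_crop.png

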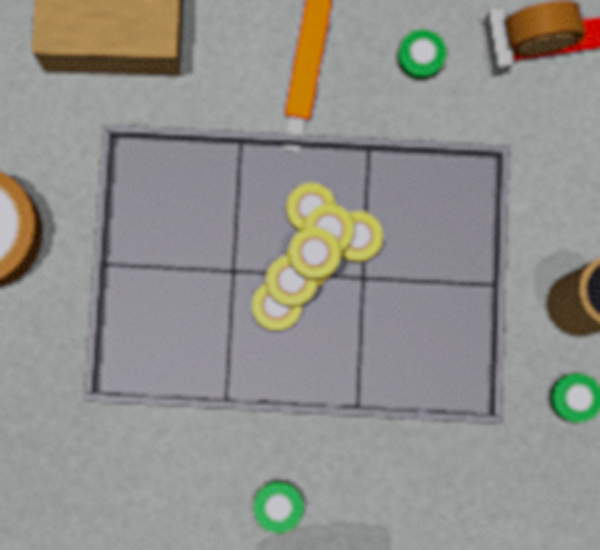

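```bash
python3 - <<'E'
from h import *
p=dict(np.load('last.npz'))
c=cloud(p)
# rim points: outer walls, height ~.03
m=(abs(c[...,2]-.03)<.004)&(c[...,0]>.42)&(c[...,0]<.7)&(abs(c[...,1]-.008)<.19)
hsv=cv2.cvtColor(p['color'],cv2.COLOR_RGB2HSV)
m&=hsv[...,1]<60
q=c[m];print(m.sum(), cv2.minAreaRect(q[:,:2].astype(np.float32)))
f=(abs(c[...,0]-.56)<.13)&(abs(c[...,1]-.008)<.19)&(p['color'].max(-1)<70)
v,u=np.nonzero(f);print(len(u))
fl=(abs(c[...,0]-.5)<.02)&(abs(c[...,1]-.1)<.02);print(np.median(c[fl][:,2]))
# plane tilt of table
cv2.imwrite('pics/m.png',(m*255).astype(np.uint8)[130:350,220:460])
E
```

```text
1546 ((0.5645783543586731, 0.00917738676071167), (0.3422103822231293, 0.23225288093090057), 86.416015625)
398
0.0042495401322205
```

```bash
cat > rolls.py <<'E'
from h import *
C=np.array([.5646,.0092]);a=np.deg2rad(-3.58);RT=np.array([[np.cos(a),-np.sin(a)],[np.sin(a),np.cos(a)]])
def totray(xy): return (np.array(xy)-C)@RT
def fromtray(xy): return RT@np.array(xy)+C
def rect(p,z,s=2):  # ortho at plane z, tray frame; row= -x, col=-y ; s px/mm
    H=int(240*s);W=int(350*s)
    r,c=np.mgrid[:H,:W];tx=(H/2-r)/s/1000;ty=(W/2-c)/s/1000
    w=np.stack([tx,ty],-1)@RT.T+C
    X=np.concatenate([w,np.full((H,W,1),z)],-1)
    q=pix(p,X).reshape(H,W,2).astype(np.float32)
    return cv2.remap(p['color'][:,:,::-1],q[...,0],q[...,1],cv2.INTER_LINEAR), cv2.remap(cloud(p)[...,2].astype(np.float32),q[...,0],q[...,1],cv2.INTER_NEAREST)
def show(p,n,z=.025):
    im,_=rect(p,z,2);H,W=im.shape[:2]
    for y in(-55,55): cv2.line(im,(int(W/2-y*2),0),(int(W/2-y*2),H),(255,0,0),1)
    cv2.line(im,(0,H//2),(W,H//2),(255,0,0),1)
    for x in range(-100,101,20): cv2.putText(im,str(x),(0,int(H/2-2*x)),0,.35,(0,0,255),1)
    for y in range(-160,161,20): cv2.putText(im,str(y),(int(W/2-2*y),10),0,.35,(0,0,255),1)
    cv2.imwrite('pics/'+n,im)
E
python3 - <<'E'
from rolls import *
p=dict(np.load('last.npz'));show(p,'r0.png')
ims=[]
for z in(.025,.045,.065):
    im,h=rect(p,z,3)
    hsv=cv2.cvtColor(im,cv2.COLOR_BGR2HSV)
    m=(abs(h-z)<.008)
    H,W=m.shape
    k=cv2.circle(np.zeros((133,133),np.float32),(66,66),63,1,-1);k2=cv2.circle(k.copy(),(66,66),63,0,0)
    ims.append((m*255).astype(np.uint8)[180:560,300:760])
    n,l,st,ce=cv2.connectedComponentsWithStats(m.astype(np.uint8))
    for i in range(1,n):
        if 1000<st[i,4]<60000: print(z,'tray',(H/2-ce[i][1])/3,(W/2-ce[i][0])/3,st[i,4]/9, 'full',np.pi*21**2,'bbox mm x',(H/2-st[i,1]-st[i,3])/3,(H/2-st[i,1])/3,'y',(W/2-st[i,0]-st[i,2])/3,(W/2-st[i,0])/3)
cv2.imwrite('pics/lay.png',np.hstack(ims)[::2,::2])
E
```

```text
0.025 tray 58.665286068136595 -3.3867300117757018 912.1111111111111 full 1385.4423602330987 bbox mm x 35.333333333333336 74.66666666666667 y -28.0 13.666666666666666
0.025 tray 31.419450284201503 -52.36424511406991 951.3333333333334 full 1385.4423602330987 bbox mm x 10.333333333333334 53.333333333333336 y -69.0 -34.0
0.025 tray -34.06104855009693 20.362991378954746 897.8888888888889 full 1385.4423602330987 bbox mm x -51.0 -12.0 y -3.3333333333333335 38.666666666666664
0.045 tray 39.278304303278695 -24.763063524590166 867.5555555555555 full 1385.4423602330987 bbox mm x 15.333333333333334 54.666666666666664 y -42.333333333333336 -1.0
0.045 tray -13.163089833539686 8.765889393314069 1076.888888888889 full 1385.4423602330987 bbox mm x -31.666666666666668 9.0 y -15.333333333333334 27.333333333333332
0.065 tray 10.665372273009192 -10.11393360839198 1373.4444444444443 full 1385.4423602330987 bbox mm x -11.0 32.0 y -31.666666666666668 10.666666666666666
```

View pics/r0.png

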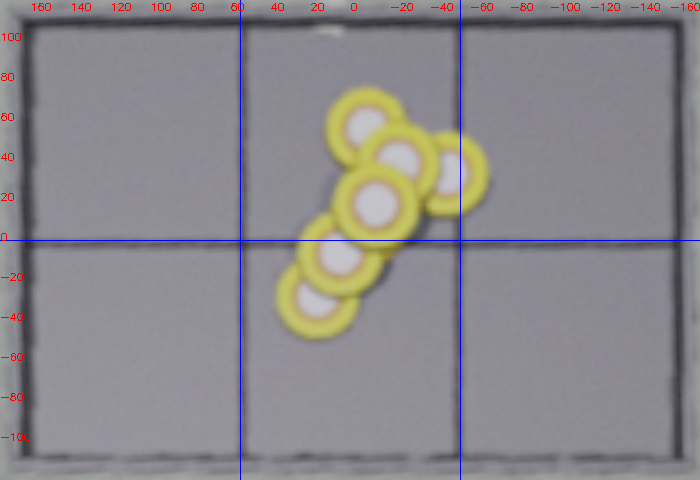

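View pics/lay.png

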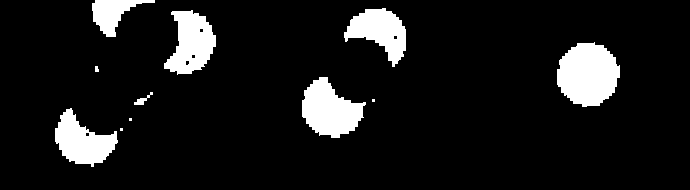

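```bash
cat > go.py <<'E'
from rolls import *
import sys
from scipy.spatial.transform import Rotation as Ro
# usage: go.py x y z [jaw angle tray deg]  (mm tray)
def go(x,y,z,jaw=None):
    s=get_state();w=np.r_[fromtray([x/1000,y/1000]),z/1000]
    R=Ro.from_quat(s['ee_rot']).as_matrix()
    d=R.T@(w-s['position'])*100
    tw=0
    if jaw is not None:
        j=np.rad2deg(np.arctan2(R[1,1],R[0,1]))
        tw=-(((jaw-3.58-j)+90)%180-90)
    print('t',round(s['t'],2),'shift cm',d.round(2),'twist',round(tw,1),'q',s['joint_positions'].round(2),'gap',s['finger_gap'])
if __name__=='__main__': go(*map(float,sys.argv[1:]))
E
python3 go.py 10.5 -10.5 120 58
```

```text
t 0.3 shift cm [ 55.82 -43.91  11.13] twist 49.0 q [-1.49  0.21  1.54 -0.    1.39 -0.15] gap 0.08561651091869082
```

servo_tool(
  commands=[
    {"tx":55.8,"ty":-43.9,"tz":5,"twist":49,"claw":75},
    {"tx":55.8,"ty":-43.9,"tz":5,"twist":49,"claw":75},
    {"tx":55.8,"ty":-43.9,"tz":5,"twist":49,"claw":75},
    {"tx":55.8,"ty":-43.9,"tz":5,"twist":49,"claw":75},
    {"tx":55.8,"ty":-43.9,"tz":5,"twist":49,"claw":75},
    {"tx":55.8,"ty":-43.9,"tz":5,"twist":49,"claw":75},
    {"tx":55.8,"ty":-43.9,"tz":5,"twist":49,"claw":75},
    {"tx":55.8,"ty":-43.9,"tz":5,"twist":49,"claw":75},
  ],
)

```text
t: 0.97
position: [0.331, -0.3105, 0.2093]
ee_rot: [0.951, -0.308, 0.0, 0.0]
force: [0.7, -0.6, -0.3]
finger_gap: 0.06
```

```bash
python3 go.py 10.5 -10.5 120 58
```

```text
t 0.97 shift cm [  1.66 -39.27   8.92] twist -0.3 q [-0.94 -0.04  1.85  0.    1.33  1.25] gap 0.059957764819583204
```

servo_tool(
  commands=[
    {"tx":1.7,"ty":-39.3,"tz":8.9,"twist":0,"claw":75},
    {"tx":1.7,"ty":-39.3,"tz":8.9,"twist":0,"claw":75},
    {"tx":1.7,"ty":-39.3,"tz":8.9,"twist":0,"claw":75},
    {"tx":1.7,"ty":-39.3,"tz":8.9,"twist":0,"claw":75},
    {"tx":1.7,"ty":-39.3,"tz":8.9,"twist":0,"claw":75},
    {"tx":1.7,"ty":-39.3,"tz":8.9,"twist":0,"claw":75},
    {"tx":1.7,"ty":-39.3,"tz":8.9,"twist":0,"claw":75},
    {"tx":1.7,"ty":-39.3,"tz":8.9,"twist":0,"claw":75},
  ],
)

```text
t: 1.63
position: [0.533, -0.0545, 0.1356]
ee_rot: [0.952, -0.308, 0.001, 0.0]
force: [0.7, -1.4, 0.2]
finger_gap: 0.0602
```

```bash
python3 go.py 10.5 -10.5 38 58
```

```text
t 1.63 shift cm [ 0.27 -6.68  9.76] twist -0.2 q [-0.26  0.22  1.73 -0.    1.18  1.93] gap 0.0601971725050405
```

servo_tool(
  commands=[
    {"tx":0.3,"ty":-6.7,"tz":1,"claw":75},
    {"tx":0.3,"ty":-6.7,"tz":1,"claw":75},
    {"tx":0.3,"ty":-6.7,"tz":4,"claw":75},
    {"tx":0.3,"ty":-6.7,"tz":7,"claw":75},
    {"tx":0.3,"ty":-6.7,"tz":9.8,"claw":75},
    {"tx":0.3,"ty":-6.7,"tz":9.8,"claw":75},
  ],
)

```text
schema error: expected keys claw, tx, ty, tz, twist
```

```bash
python3 go.py 10.5 -10.5 38 58; python3 - <<'E'
from h import *
p=get_image('scene');im=cv2.resize(p['color'][180:340,170:410,::-1],None,fx=3,fy=3);cv2.imwrite('pics/s1.png',im)
E
```

```text
t 1.63 shift cm [ 0.27 -6.68  9.76] twist -0.2 q [-0.26  0.22  1.73 -0.    1.18  1.93] gap 0.0601971725050405
```

View pics/s1.png

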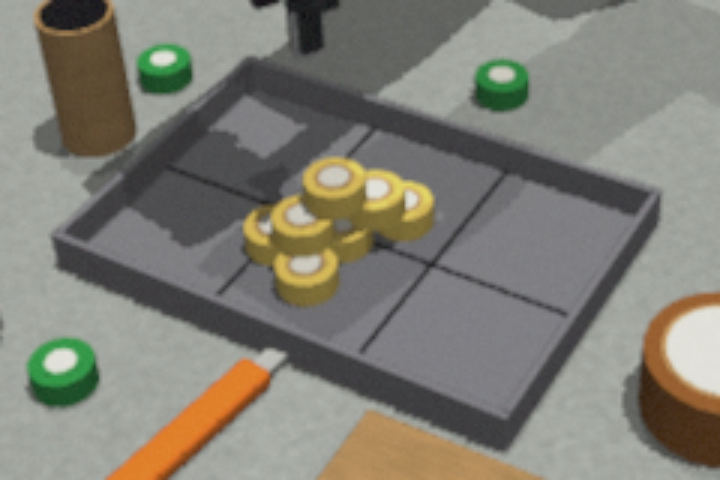

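servo_tool(
  commands=[
    {"tx":0.3,"ty":-6.7,"tz":1,"claw":75,"twist":0},
    {"tx":0.3,"ty":-6.7,"tz":1,"claw":75,"twist":0},
    {"tx":0.3,"ty":-6.7,"tz":4,"claw":75,"twist":0},
    {"tx":0.3,"ty":-6.7,"tz":7,"claw":75,"twist":0},
    {"tx":0.3,"ty":-6.7,"tz":9.8,"claw":75,"twist":0},
    {"tx":0.3,"ty":-6.7,"tz":9.8,"claw":75,"twist":0},
  ],
)

```text
t: 2.18
position: [0.5718, 0.0057, 0.03]
ee_rot: [0.952, -0.305, -0.006, -0.002]
force: [-2.7, -0.4, -0.6]
finger_gap: 0.0601
```

```bash
python3 go.py 10.5 -10.5 38 58; python3 - <<'E'
from h import *
p=get_image('scene');im=cv2.resize(p['color'][180:340,170:410,::-1],None,fx=3,fy=3);cv2.imwrite('pics/s2.png',im)
E
```

```text
t 2.18 shift cm [ 0.64  0.47 -0.81] twist 0.0 q [-0.14  0.45  1.69  0.01  1.02  2.04] gap 0.06012132484150605
```

View pics/s2.png

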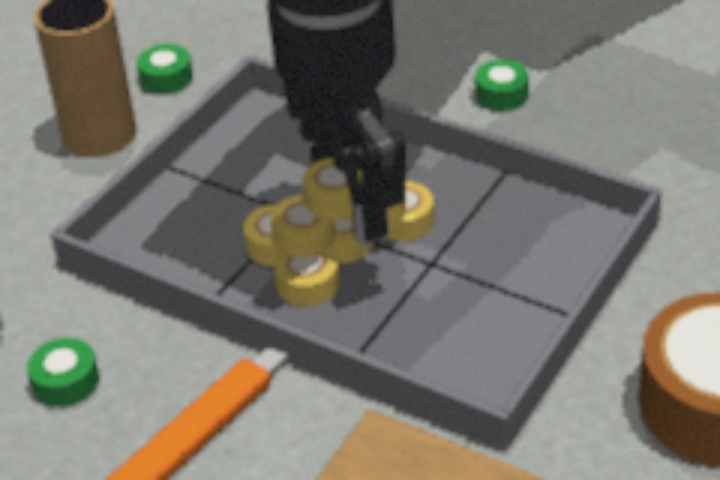

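servo_tool(
  commands=[
    {"tx":0.5,"ty":0.4,"tz":-0.6,"claw":75,"twist":0},
    {"tx":0.5,"ty":0.4,"tz":-0.6,"claw":75,"twist":0},
    {"tx":0.5,"ty":0.4,"tz":-0.6,"claw":75,"twist":0},
    {"tx":0.5,"ty":0.4,"tz":-0.6,"claw":75,"twist":0},
  ],
)

```text
t: 2.57
position: [0.5774, -0.0017, 0.0411]
ee_rot: [0.952, -0.306, -0.002, -0.002]
force: [-0.2, -0.8, -0.2]
finger_gap: 0.0605
```

```bash
python3 go.py 10.5 -10.5 38 58; python3 - <<'E'
from rolls import *
p=get_image('scene');im=cv2.resize(p['color'][180:340,170:410,::-1],None,fx=3,fy=3);cv2.imwrite('pics/s3.png',im)
p=get_image('top');show(p,'r3.png',.045)
E
```

```text
t 2.57 shift cm [-0.23  0.2   0.31] twist -0.0 q [-0.16  0.44  1.68  0.01  1.03  2.03] gap 0.06045163267150748
```

View pics/s3.png

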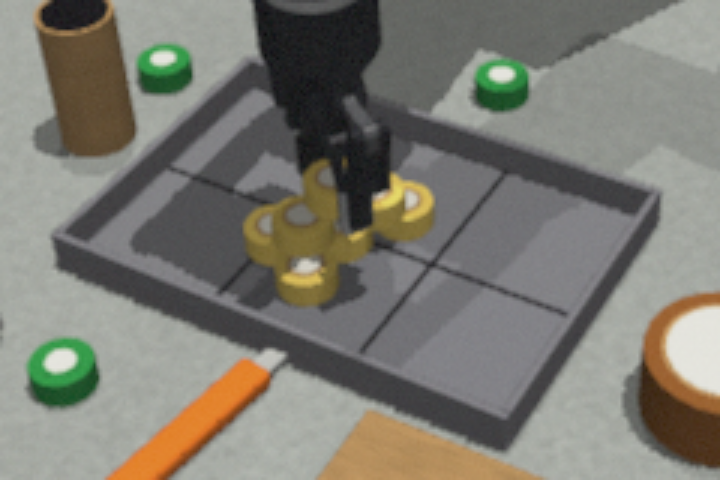

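View pics/r3.png

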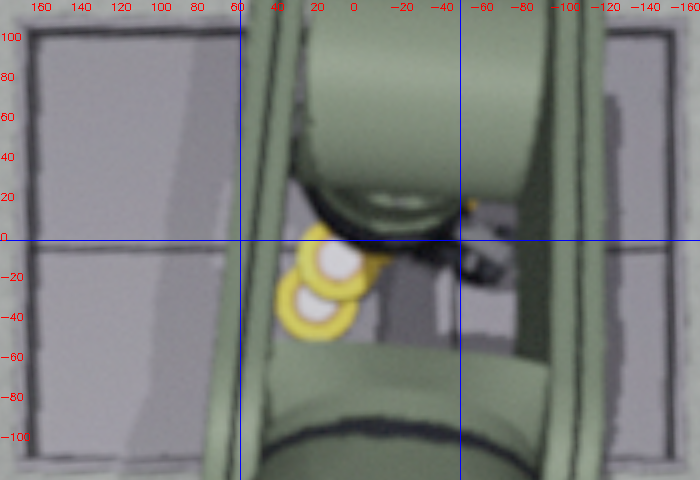

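servo_tool(
  commands=[
    {"tx":-0.2,"ty":0.2,"tz":0.3,"claw":75,"twist":0},
    {"tx":-0.2,"ty":0.2,"tz":0.3,"claw":75,"twist":0},
    {"tx":-0.2,"ty":0.2,"tz":0.3,"claw":170,"twist":0},
    {"tx":-0.2,"ty":0.2,"tz":0.3,"claw":170,"twist":0},
    {"tx":-0.2,"ty":0.2,"tz":0.3,"claw":170,"twist":0},
    {"tx":-0.2,"ty":0.2,"tz":0.3,"claw":170,"twist":0},
    {"tx":-0.2,"ty":0.2,"tz":-1,"claw":170,"twist":0},
    {"tx":-0.2,"ty":0.2,"tz":-4,"claw":170,"twist":0},
  ],
)

```text
t: 3.33
position: [0.5696, -0.0013, 0.0765]
ee_rot: [0.952, -0.306, -0.008, -0.001]
force: [-1.0, 0.4, -1.2]
finger_gap: 0.0402
```

```bash
python3 go.py 45 105 38 58; python3 - <<'E'
from rolls import *
p=get_image('scene');im=cv2.resize(p['color'][160:340,170:410,::-1],None,fx=3,fy=3);cv2.imwrite('pics/s4.png',im)
E
```

```text
t 3.33 shift cm [ -2.71 -11.86   3.87] twist -0.0 q [-0.16  0.38  1.67  0.01  1.11  2.03] gap 0.04017052731948316
```

View pics/s4.png

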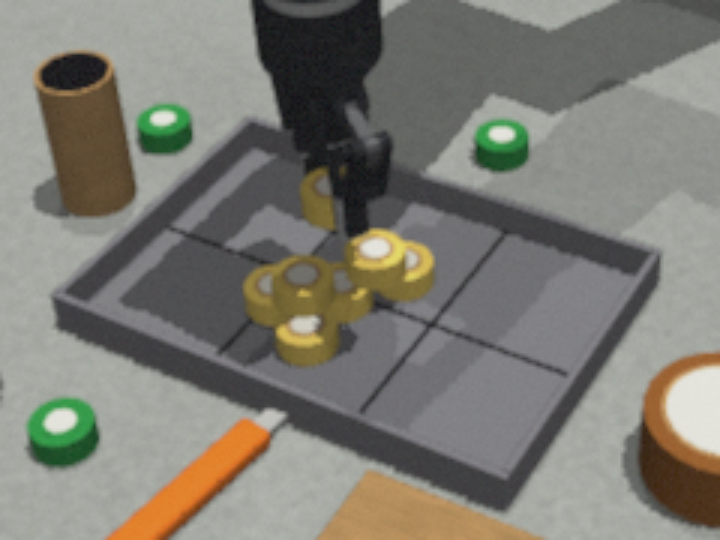

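servo_tool(
  commands=[
    {"tx":-2.7,"ty":-11.9,"tz":-0.5,"claw":170,"twist":0},
    {"tx":-2.7,"ty":-11.9,"tz":-0.5,"claw":170,"twist":0},
    {"tx":-2.7,"ty":-11.9,"tz":-0.5,"claw":170,"twist":0},
    {"tx":-2.7,"ty":-11.9,"tz":1,"claw":170,"twist":0},
    {"tx":-2.7,"ty":-11.9,"tz":3.5,"claw":170,"twist":0},
    {"tx":-2.7,"ty":-11.9,"tz":5,"claw":170,"twist":0},
    {"tx":-2.7,"ty":-11.9,"tz":6,"claw":170,"twist":0},
    {"tx":-2.7,"ty":-11.9,"tz":6,"claw":170,"twist":0},
  ],
)

```text
t: 4.05
position: [0.6213, 0.1106, 0.0237]
ee_rot: [0.952, -0.306, -0.003, -0.002]
force: [-1.6, -0.9, -0.9]
finger_gap: 0.0402
```

```bash
python3 go.py 45 105 8 58; python3 - <<'E'
from rolls import *
p=get_image('scene');im=cv2.resize(p['color'][160:340,170:410,::-1],None,fx=3,fy=3);cv2.imwrite('pics/s5.png',im)
E
```

```text
t 4.05 shift cm [-0.45  0.26  1.57] twist -0.0 q [0.04 0.55 1.54 0.01 1.05 2.23] gap 0.040197940919712995
```

View pics/s5.png

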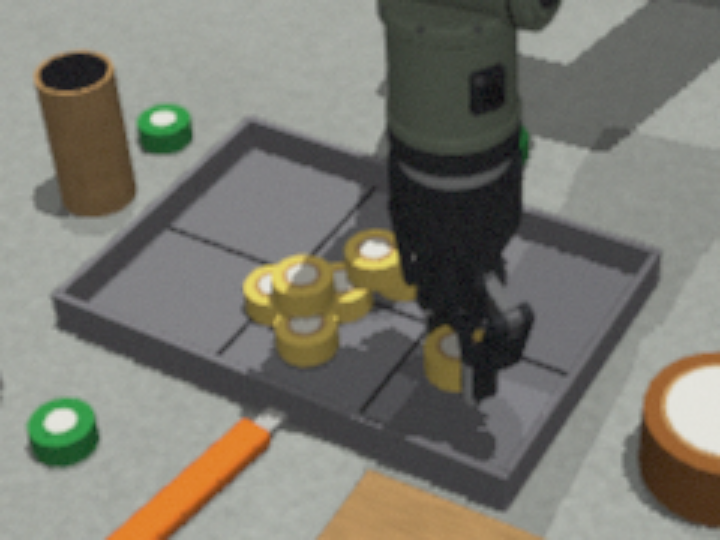

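servo_tool(
  commands=[
    {"tx":-0.3,"ty":0,"tz":0.8,"claw":170,"twist":0},
    {"tx":-0.3,"ty":0,"tz":1.3,"claw":170,"twist":0},
    {"tx":-0.3,"ty":0,"tz":1.7,"claw":170,"twist":0},
    {"tx":-0.3,"ty":0,"tz":1.7,"claw":170,"twist":0},
    {"tx":-0.3,"ty":0,"tz":1.7,"claw":75,"twist":0},
    {"tx":-0.3,"ty":0,"tz":1.7,"claw":75,"twist":0},
    {"tx":-0.3,"ty":0,"tz":1,"claw":75,"twist":0},
    {"tx":-0.3,"ty":0,"tz":-1,"claw":75,"twist":0},
  ],
)

```text
t: 4.77
position: [0.6174, 0.112, 0.033]
ee_rot: [0.952, -0.306, -0.004, -0.001]
force: [-0.9, -0.1, -0.7]
finger_gap: 0.0601
```

```bash
python3 go.py -10.7 6 90 58
```

```text
t 4.77 shift cm [ 0.41 11.5  -5.7 ] twist -0.0 q [0.04 0.54 1.54 0.01 1.07 2.23] gap 0.06014960797554506
```

servo_tool(
  commands=[
    {"tx":0,"ty":0,"tz":-3.5,"claw":75,"twist":0},
    {"tx":0,"ty":0,"tz":-5.7,"claw":75,"twist":0},
    {"tx":0.4,"ty":3.5,"tz":-5.7,"claw":75,"twist":0},
    {"tx":0.4,"ty":7.5,"tz":-5.7,"claw":75,"twist":0},
    {"tx":0.4,"ty":11.5,"tz":-5.7,"claw":75,"twist":0},
    {"tx":0.4,"ty":11.5,"tz":-5.7,"claw":75,"twist":0},
    {"tx":0.4,"ty":11.5,"tz":-5.7,"claw":75,"twist":0},
  ],
)

```text
t: 5.35
position: [0.5534, 0.0145, 0.0908]
ee_rot: [0.952, -0.307, -0.004, -0.001]
force: [-0.3, 1.5, -0.9]
finger_gap: 0.0601
```

```bash
python3 go.py -10.7 6 24 58; python3 - <<'E'
from rolls import *
p=get_image('scene');im=cv2.resize(p['color'][160:340,170:410,::-1],None,fx=3,fy=3);cv2.imwrite('pics/s6.png',im)
c=cloud(p);hsv=cv2.cvtColor(p['color'],cv2.COLOR_RGB2HSV)
E
```

```text
t 5.35 shift cm [ 0.05 -0.16  6.68] twist -0.2 q [-0.13  0.32  1.71  0.    1.12  2.06] gap 0.060107330893527815
```

View pics/s6.png

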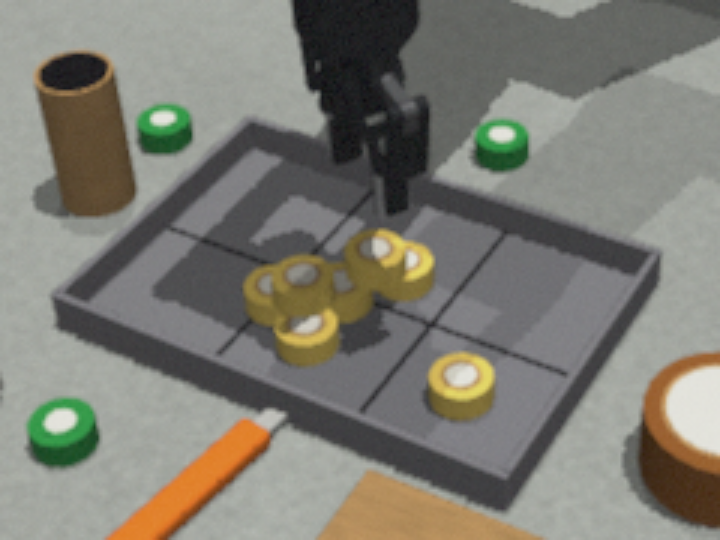

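servo_tool(
  commands=[
    {"tx":0,"ty":-0.2,"tz":3,"claw":75,"twist":0},
    {"tx":0,"ty":-0.2,"tz":5.5,"claw":75,"twist":0},
    {"tx":0,"ty":-0.2,"tz":6.6,"claw":75,"twist":0},
    {"tx":0,"ty":-0.2,"tz":6.6,"claw":75,"twist":0},
    {"tx":0,"ty":-0.2,"tz":6.6,"claw":75,"twist":0},
  ],
)

```text
t: 5.82
position: [0.5558, 0.0182, 0.0249]
ee_rot: [0.952, -0.306, -0.004, -0.002]
force: [1.5, -0.3, 1.1]
finger_gap: 0.0604
```

```bash
python3 go.py -10.7 6 24 58
```

```text
t 5.82 shift cm [0.01 0.28 0.09] twist -0.1 q [-0.13  0.43  1.73  0.01  0.99  2.06] gap 0.06043449464497835
```

servo_tool(
  commands=[
    {"tx":0,"ty":0.2,"tz":0.2,"claw":75,"twist":0},
    {"tx":0,"ty":0.2,"tz":0.2,"claw":170,"twist":0},
    {"tx":0,"ty":0.2,"tz":0.2,"claw":170,"twist":0},
    {"tx":0,"ty":0.2,"tz":0.2,"claw":170,"twist":0},
    {"tx":0,"ty":0.2,"tz":0.2,"claw":170,"twist":0},
    {"tx":0,"ty":0.2,"tz":-1,"claw":170,"twist":0},
    {"tx":0,"ty":0.2,"tz":-4,"claw":170,"twist":0},
    {"tx":0,"ty":0.2,"tz":-5.5,"claw":170,"twist":0},
  ],
)

```text
t: 6.48
position: [0.5556, 0.0161, 0.0822]
ee_rot: [0.952, -0.306, -0.003, -0.002]
force: [0.6, -0.9, 0.4]
finger_gap: 0.0402
```

```bash
python3 go.py -45 105 25 58
```

```text
t 6.48 shift cm [-8.21 -6.47  5.79] twist -0.1 q [-0.13  0.34  1.71  0.01  1.1   2.06] gap 0.040180834102740606
```

servo_tool(
  commands=[
    {"tx":-8.2,"ty":-6.5,"tz":0,"claw":170,"twist":0},
    {"tx":-8.2,"ty":-6.5,"tz":0,"claw":170,"twist":0},
    {"tx":-8.2,"ty":-6.5,"tz":0,"claw":170,"twist":0},
    {"tx":-8.2,"ty":-6.5,"tz":1.5,"claw":170,"twist":0},
    {"tx":-8.2,"ty":-6.5,"tz":4,"claw":170,"twist":0},
    {"tx":-8.2,"ty":-6.5,"tz":5.8,"claw":170,"twist":0},
    {"tx":-8.2,"ty":-6.5,"tz":6.2,"claw":170,"twist":0},
    {"tx":-8.2,"ty":-6.5,"tz":6.2,"claw":170,"twist":0},
  ],
)

```text
t: 7.15
position: [0.5246, 0.1169, 0.0197]
ee_rot: [0.952, -0.306, -0.005, -0.001]
force: [-0.0, 0.0, -0.2]
finger_gap: 0.0398
```

```bash
python3 go.py -45 105 8 58
```

```text
t 7.15 shift cm [ 0.15 -0.09  1.17] twist -0.1 q [0.06 0.41 1.78 0.01 0.96 2.24] gap 0.039848826387628704
```

servo_tool(
  commands=[
    {"tx":0,"ty":0,"tz":0.6,"claw":170,"twist":0},
    {"tx":0,"ty":0,"tz":1.1,"claw":170,"twist":0},
    {"tx":0,"ty":0,"tz":1.2,"claw":170,"twist":0},
    {"tx":0,"ty":0,"tz":1.2,"claw":75,"twist":0},
    {"tx":0,"ty":0,"tz":1.2,"claw":75,"twist":0},
    {"tx":0,"ty":0,"tz":0.5,"claw":75,"twist":0},
    {"tx":0,"ty":0,"tz":-3,"claw":75,"twist":0},
    {"tx":0,"ty":0,"tz":-6,"claw":75,"twist":0},
  ],
)

```text
t: 7.82
position: [0.524, 0.1165, 0.08]
ee_rot: [0.952, -0.306, -0.006, -0.0]
force: [0.9, -0.6, -0.0]
finger_gap: 0.0602
```

```bash
python3 go.py 34 -21.5 85 58; python3 - <<'E'
from rolls import *
p=get_image('scene');im=cv2.resize(p['color'][160:340,170:410,::-1],None,fx=3,fy=3);cv2.imwrite('pics/s7.png',im)
E
```

```text
t 7.82 shift cm [13.57  6.37 -0.64] twist -0.1 q [0.05 0.31 1.76 0.01 1.09 2.24] gap 0.060160177444411544
```

View pics/s7.png

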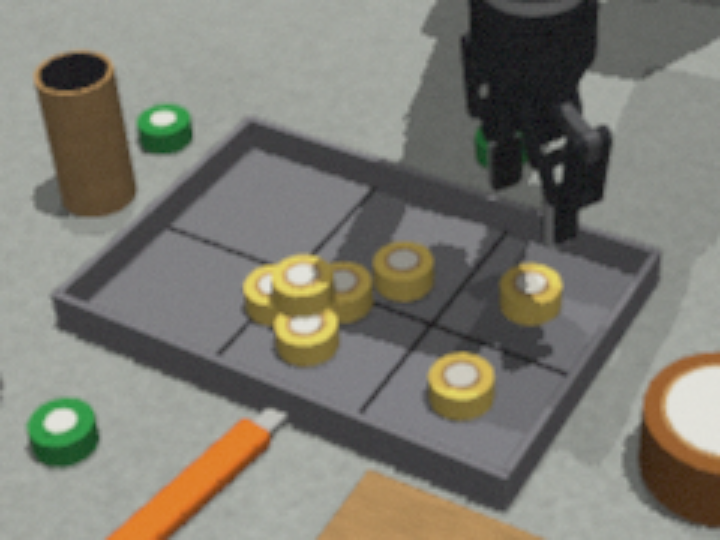

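servo_tool(
  commands=[
    {"tx":13.6,"ty":6.4,"tz":-0.6,"claw":75,"twist":0},
    {"tx":13.6,"ty":6.4,"tz":-0.6,"claw":75,"twist":0},
    {"tx":13.6,"ty":6.4,"tz":-0.6,"claw":75,"twist":0},
    {"tx":13.6,"ty":6.4,"tz":-0.6,"claw":75,"twist":0},
    {"tx":13.6,"ty":6.4,"tz":-0.6,"claw":75,"twist":0},
    {"tx":13.6,"ty":6.4,"tz":-0.6,"claw":75,"twist":0},
  ],
)

```text
t: 8.37
position: [0.6045, -0.0159, 0.0942]
ee_rot: [0.952, -0.307, 0.001, -0.003]
force: [-0.4, 0.9, 0.3]
finger_gap: 0.0602
```

```bash
python3 go.py 34 -21.5 27 58
```

```text
t 8.37 shift cm [-0.69  0.36  6.72] twist -0.2 q [-0.17  0.41  1.59  0.01  1.15  2.02] gap 0.060165298115298825
```

servo_tool(
  commands=[
    {"tx":-0.6,"ty":0.3,"tz":1,"claw":75,"twist":0},
    {"tx":-0.6,"ty":0.3,"tz":2,"claw":75,"twist":0},
    {"tx":-0.6,"ty":0.3,"tz":3.5,"claw":75,"twist":0},
    {"tx":-0.6,"ty":0.3,"tz":5.5,"claw":75,"twist":0},
    {"tx":-0.6,"ty":0.3,"tz":6.5,"claw":75,"twist":0},
    {"tx":-0.6,"ty":0.3,"tz":6.5,"claw":75,"twist":0},
    {"tx":-0.6,"ty":0.3,"tz":6.5,"claw":75,"twist":0},
  ],
)

```text
t: 8.95
position: [0.5966, -0.0134, 0.0278]
ee_rot: [0.952, -0.307, -0.0, -0.003]
force: [0.4, -0.7, 1.2]
finger_gap: 0.0601
```

```bash
python3 go.py 34 -21.5 27 58
```

```text
t 8.95 shift cm [0.11 0.05 0.08] twist -0.1 q [-0.17  0.49  1.63  0.01  1.02  2.02] gap 0.06006710041142381
```

servo_tool(
  commands=[
    {"tx":0.1,"ty":0,"tz":0,"claw":170,"twist":0},
    {"tx":0.1,"ty":0,"tz":0,"claw":170,"twist":0},
    {"tx":0.1,"ty":0,"tz":0,"claw":170,"twist":0},
    {"tx":0.1,"ty":0,"tz":0,"claw":170,"twist":0},
    {"tx":0.1,"ty":0,"tz":-1,"claw":170,"twist":0},
    {"tx":0.1,"ty":0,"tz":-4,"claw":170,"twist":0},
    {"tx":0.1,"ty":0,"tz":-5,"claw":170,"twist":0},
  ],
)

```text
t: 9.53
position: [0.5994, -0.0146, 0.0815]
ee_rot: [0.952, -0.307, 0.002, -0.003]
force: [1.1, -0.9, 0.2]
finger_gap: 0.0396
```

```bash
python3 go.py -45 -105 25 58
```

```text
t 9.53 shift cm [-2.45 11.43  5.56] twist -0.1 q [-0.17  0.41  1.61  0.01  1.12  2.02] gap 0.03956105832927953
```

servo_tool(
  commands=[
    {"tx":-2.5,"ty":11.4,"tz":0,"claw":170,"twist":0},
    {"tx":-2.5,"ty":11.4,"tz":0,"claw":170,"twist":0},
    {"tx":-2.5,"ty":11.4,"tz":0,"claw":170,"twist":0},
    {"tx":-2.5,"ty":11.4,"tz":0.5,"claw":170,"twist":0},
    {"tx":-2.5,"ty":11.4,"tz":3,"claw":170,"twist":0},
    {"tx":-2.5,"ty":11.4,"tz":5,"claw":170,"twist":0},
    {"tx":-2.5,"ty":11.4,"tz":6,"claw":170,"twist":0},
    {"tx":-2.5,"ty":11.4,"tz":6,"claw":170,"twist":0},
  ],
)

```text
t: 10.2
position: [0.511, -0.0915, 0.0184]
ee_rot: [0.952, -0.307, -0.0, -0.004]
force: [0.2, -0.9, -0.0]
finger_gap: 0.0396
```

```bash
python3 go.py -45 -105 10 58
```

```text
t 10.2 shift cm [ 0.25 -0.01  0.84] twist -0.2 q [-0.35  0.37  1.83  0.01  0.94  1.84] gap 0.03961571416373915
```

servo_tool(
  commands=[
    {"tx":0,"ty":0,"tz":0.5,"claw":170,"twist":0},
    {"tx":0,"ty":0,"tz":0.9,"claw":170,"twist":0},
    {"tx":0,"ty":0,"tz":0.9,"claw":170,"twist":0},
    {"tx":0,"ty":0,"tz":0.9,"claw":75,"twist":0},
    {"tx":0,"ty":0,"tz":0.9,"claw":75,"twist":0},
    {"tx":0,"ty":0,"tz":0.3,"claw":75,"twist":0},
    {"tx":0,"ty":0,"tz":-3,"claw":75,"twist":0},
    {"tx":0,"ty":0,"tz":-6,"claw":75,"twist":0},
  ],
)

```text
t: 10.87
position: [0.5096, -0.0914, 0.0785]
ee_rot: [0.952, -0.307, -0.002, -0.004]
force: [1.1, -0.3, 0.4]
finger_gap: 0.0604
```

```bash
python3 go.py 32 -48 85 0; python3 - <<'E'
from rolls import *
p=get_image('scene');im=cv2.resize(p['color'][160:340,170:410,::-1],None,fx=3,fy=3);cv2.imwrite('pics/s8.png',im)
p=get_image('top');show(p,'r8.png')
E
```

```text
t 10.87 shift cm [ 3.85 -9.02 -0.62] twist 57.8 q [-0.35  0.27  1.81  0.01  1.06  1.84] gap 0.06044125394404185
```

View pics/s8.png

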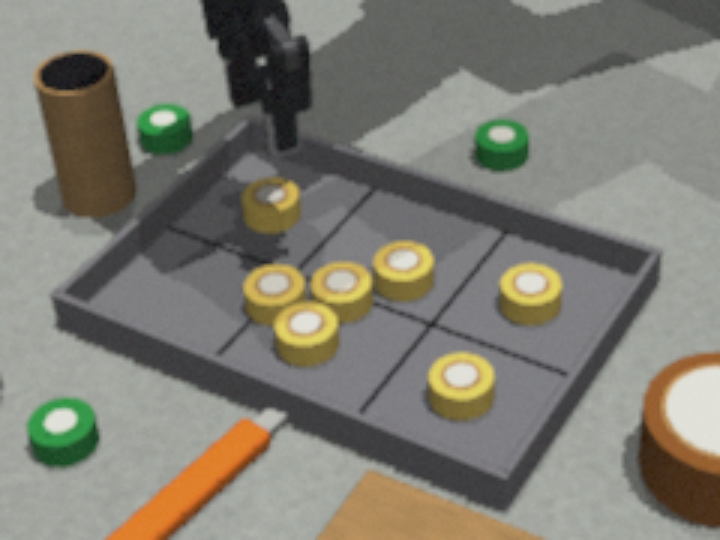

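View pics/r8.png

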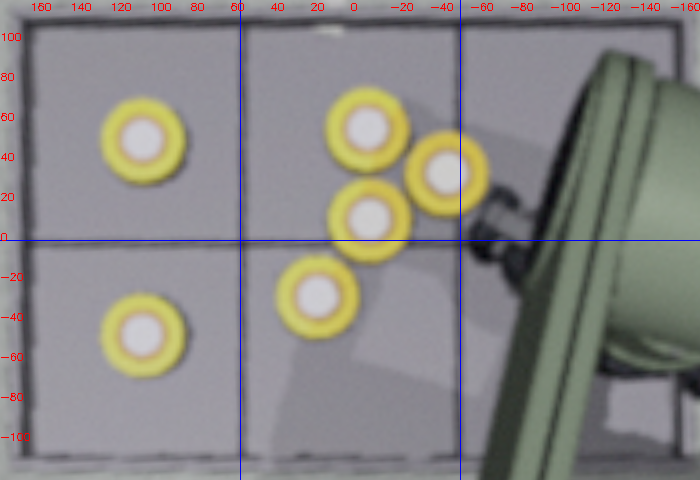

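servo_tool(
  commands=[
    {"tx":3.8,"ty":-9,"tz":-1.5,"claw":75,"twist":-122},
    {"tx":3.8,"ty":-9,"tz":-1.5,"claw":75,"twist":-122},
    {"tx":3.8,"ty":-9,"tz":-1.5,"claw":75,"twist":-122},
    {"tx":3.8,"ty":-9,"tz":-1.5,"claw":75,"twist":-122},
    {"tx":3.8,"ty":-9,"tz":-1.5,"claw":75,"twist":-122},
    {"tx":3.8,"ty":-9,"tz":-1.5,"claw":75,"twist":-122},
    {"tx":3.8,"ty":-9,"tz":-1.5,"claw":75,"twist":-122},
    {"tx":3.8,"ty":-9,"tz":-1.5,"claw":75,"twist":-122},
  ],
)

```text
t: 11.63
position: [0.5991, -0.0427, 0.101]
ee_rot: [0.982, 0.19, 0.003, -0.0]
force: [0.2, -0.8, -0.1]
finger_gap: 0.0601
```

```bash
python3 go.py 33 -48 85 0
```

```text
t 11.63 shift cm [-0.36 -0.35  1.6 ] twist -64.5 q [-0.22  0.39  1.59  0.    1.15  0.97] gap 0.06011920496899003
```

servo_tool(
  commands=[
    {"tx":-0.3,"ty":-0.3,"tz":1,"claw":75,"twist":-64.5},
    {"tx":-0.3,"ty":-0.3,"tz":1,"claw":75,"twist":-64.5},
    {"tx":-0.3,"ty":-0.3,"tz":1,"claw":75,"twist":-64.5},
    {"tx":-0.3,"ty":-0.3,"tz":1,"claw":75,"twist":-64.5},
    {"tx":-0.3,"ty":-0.3,"tz":1,"claw":75,"twist":-64.5},
    {"tx":-0.3,"ty":-0.3,"tz":1,"claw":75,"twist":-64.5},
    {"tx":-0.3,"ty":-0.3,"tz":1,"claw":75,"twist":-64.5},
    {"tx":-0.3,"ty":-0.3,"tz":1,"claw":75,"twist":-64.5},
  ],
)

```text
t: 12.3
position: [0.5951, -0.041, 0.0911]
ee_rot: [0.77, 0.637, 0.003, 0.001]
force: [-0.1, -0.5, 0.3]
finger_gap: 0.0604
```

```bash
python3 go.py 33 -48 10 0
```

```text
t 12.3 shift cm [-0.01 -0.11  8.11] twist -7.2 q [-0.22  0.39  1.61  0.    1.13 -0.03] gap 0.06036180442053603
```

servo_tool(
  commands=[
    {"tx":0,"ty":-0.1,"tz":0,"claw":75,"twist":-7.2},
    {"tx":0,"ty":-0.1,"tz":2,"claw":75,"twist":-7.2},
    {"tx":0,"ty":-0.1,"tz":4,"claw":75,"twist":-7.2},
    {"tx":0,"ty":-0.1,"tz":6,"claw":75,"twist":-7.2},
    {"tx":0,"ty":-0.1,"tz":7,"claw":75,"twist":-7.2},
    {"tx":0,"ty":-0.1,"tz":7.8,"claw":75,"twist":-7.2},
    {"tx":0,"ty":-0.1,"tz":7.8,"claw":75,"twist":-7.2},
  ],
)

```text
t: 12.88
position: [0.5933, -0.0404, 0.0114]
ee_rot: [0.729, 0.685, 0.002, 0.0]
force: [0.2, 0.3, 0.1]
finger_gap: 0.0605
```

```bash
python3 go.py 33 -48 10 0
```

```text
t 12.88 shift cm [-0.03  0.13  0.14] twist -0.0 q [-0.21  0.51  1.64  0.    0.99 -0.15] gap 0.06050609184012217
```

servo_tool(
  commands=[
    {"tx":0,"ty":0.1,"tz":0,"claw":170,"twist":0},
    {"tx":0,"ty":0.1,"tz":0,"claw":170,"twist":0},
    {"tx":0,"ty":0.1,"tz":0,"claw":170,"twist":0},
    {"tx":0,"ty":0.1,"tz":0,"claw":170,"twist":0},
    {"tx":0,"ty":0.1,"tz":-1,"claw":170,"twist":0},
    {"tx":0,"ty":0.1,"tz":-3,"claw":170,"twist":0},
    {"tx":0,"ty":0.1,"tz":-3.5,"claw":170,"twist":0},
  ],
)

```text
t: 13.47
position: [0.5963, -0.0409, 0.0497]
ee_rot: [0.729, 0.685, 0.003, 0.002]
force: [0.7, -1.1, 0.4]
finger_gap: 0.0397
```

```bash
python3 go.py 42 -105 12 0
```

```text
t 13.47 shift cm [-5.7   0.7   3.77] twist -0.0 q [-0.21  0.45  1.63  0.    1.05 -0.15] gap 0.03973654016872153
```

servo_tool(
  commands=[
    {"tx":-3,"ty":0.4,"tz":0,"claw":170,"twist":0},
    {"tx":-5.7,"ty":0.7,"tz":0.5,"claw":170,"twist":0},
    {"tx":-5.7,"ty":0.7,"tz":1,"claw":170,"twist":0},
    {"tx":-5.7,"ty":0.7,"tz":2.2,"claw":170,"twist":0},
    {"tx":-5.7,"ty":0.7,"tz":3.2,"claw":170,"twist":0},
    {"tx":-5.7,"ty":0.7,"tz":3.7,"claw":170,"twist":0},
    {"tx":-5.7,"ty":0.7,"tz":3.8,"claw":170,"twist":0},
    {"tx":-5.7,"ty":0.7,"tz":3.8,"claw":170,"twist":0},
  ],
)

```text
t: 14.13
position: [0.5986, -0.0972, 0.0126]
ee_rot: [0.728, 0.685, 0.002, 0.001]
force: [-6.7, -0.4, 14.2]
finger_gap: 0.0396
```

servo_tool(
  commands=[
    {"tx":0,"ty":0,"tz":0,"claw":170,"twist":0},
    {"tx":0,"ty":0,"tz":0,"claw":75,"twist":0},
    {"tx":0,"ty":0,"tz":0,"claw":75,"twist":0},
    {"tx":0,"ty":0,"tz":0,"claw":75,"twist":0},
    {"tx":0,"ty":0,"tz":-1,"claw":75,"twist":0},
    {"tx":0,"ty":0,"tz":-4,"claw":75,"twist":0},
    {"tx":0,"ty":0,"tz":-8,"claw":75,"twist":0},
    {"tx":0,"ty":0,"tz":-12,"claw":75,"twist":0},
  ],
)

```text
t: 14.8
position: [0.5968, -0.0968, 0.1328]
ee_rot: [0.728, 0.685, 0.001, -0.001]
force: [1.2, -0.2, 0.0]
finger_gap: 0.0606
```

```bash
python3 - <<'E'
from rolls import *
s=get_state();print(s['t'],s['position'])
from scipy.spatial.transform import Rotation as Ro
R=Ro.from_quat(s['ee_rot']).as_matrix();print(R.T@(np.array([.36,-.33,.3])-s['position'])*100)
p=get_image('scene');im=cv2.resize(p['color'][160:340,170:410,::-1],None,fx=3,fy=3);cv2.imwrite('pics/s9.png',im)
E
```

```text
14.8 [ 0.59682799 -0.09680776  0.13275011]
[-24.67782199 -22.21809981 -16.78533782]
```

View pics/s9.png

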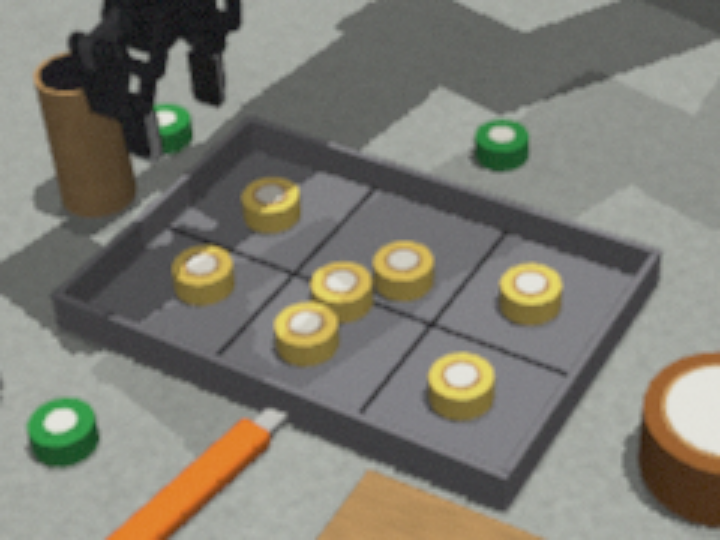

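servo_tool(
  commands=[
    {"tx":0,"ty":0,"tz":-4,"claw":75,"twist":0},
    {"tx":0,"ty":0,"tz":-8,"claw":75,"twist":0},
    {"tx":0,"ty":0,"tz":-12,"claw":75,"twist":0},
    {"tx":0,"ty":-20,"tz":-14,"claw":75,"twist":0},
    {"tx":-15,"ty":-20,"tz":-14,"claw":75,"twist":0},
    {"tx":-15,"ty":-20,"tz":-14,"claw":75,"twist":0},
    {"tx":-25,"ty":-20,"tz":-14,"claw":75,"twist":0},
    {"tx":-25,"ty":-20,"tz":-14,"claw":75,"twist":0},
  ],
)

```text
t: 15.52
position: [0.4528, -0.221, 0.2746]
ee_rot: [0.727, 0.686, 0.006, 0.008]
force: [0.7, -1.2, -0.1]
finger_gap: 0.0601
```

servo_tool(
  commands=[
    {"tx":-20,"ty":-4,"tz":0,"claw":75,"twist":0},
    {"tx":-20,"ty":-4,"tz":0,"claw":75,"twist":0},
    {"tx":-20,"ty":-4,"tz":0,"claw":75,"twist":0},
    {"tx":-20,"ty":-4,"tz":0,"claw":75,"twist":0},
    {"tx":-20,"ty":-4,"tz":0,"claw":75,"twist":0},
    {"tx":-20,"ty":-4,"tz":0,"claw":75,"twist":0},
  ],
)

```text
t: 16.02
position: [0.3985, -0.4248, 0.2745]
ee_rot: [0.73, 0.684, 0.004, 0.009]
force: [0.2, 0.0, 1.0]
finger_gap: 0.0604
```

```bash
python3 - <<'E'
from rolls import *
s=get_state();print(s['t'],s['position'])
p=get_image('top');show(p,'r10.png');save(p,'top10.png')
im,h=rect(p,.025,3);m=abs(h-.025)<.007;H,W=m.shape
n,l,st,ce=cv2.connectedComponentsWithStats(m.astype(np.uint8))
for i in range(1,n):
    if 6000<st[i,4]<60000: print('tray mm',(H/2-ce[i][1])/3,(W/2-ce[i][0])/3,'area',st[i,4]/9,'z med/spread',np.median(h[l==i]),np.percentile(h[l==i],[5,95]))
print('high',(h[60:-60,60:-60]>.035).sum())
E
```

```text
16.0167 [ 0.39851043 -0.42475855  0.27446533]
tray mm 54.28599908402705 -7.34947062151457 area 1374.7777777777778 z med/spread 0.023970818 [0.02109431 0.0271735 ]
tray mm 48.99379323544691 104.54110956169852 area 1354.5555555555557 z med/spread 0.023825126 [0.02076582 0.02704065]
tray mm 38.65093013194895 -102.0236859182349 area 1369.7777777777778 z med/spread 0.023950089 [0.02062629 0.02682536]
tray mm 9.046889926035098 -8.693987281312275 area 1357.0 z med/spread 0.024010811 [0.02107407 0.0271831 ]
tray mm -29.142976101257393 17.544008660171546 area 1334.3333333333333 z med/spread 0.02388459 [0.02095449 0.0272639 ]
tray mm -46.764472532282774 -103.75311884438607 area 1353.7777777777778 z med/spread 0.024062727 [0.02091334 0.02677155]
tray mm -48.34075417766051 104.59982409850484 area 1347.5555555555557 z med/spread 0.02430882 [0.02129614 0.02705076]
high 1976
```

View pics/top10.png

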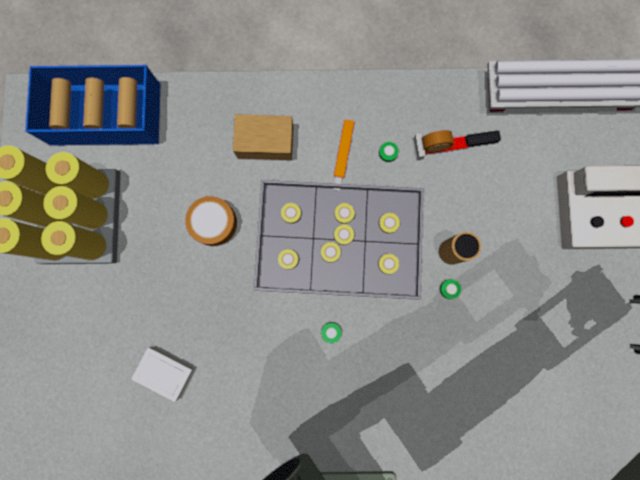

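View pics/r10.png

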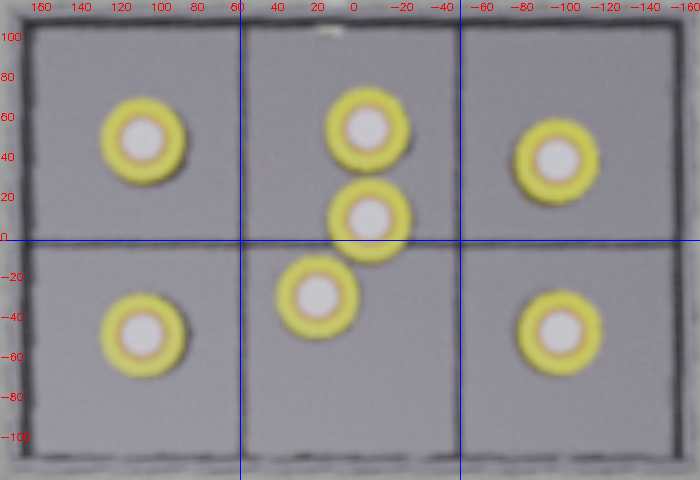

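```bash
python3 -c "
from cell import finish_job;print(finish_job())"
```

```text
the job is handed in; nothing more can be done
None
```

The seven rolls now lie in one layer, with at least one in each of the six fields, and I handed the job in at about 16 s of the 72 s allowed. I picked the top roll, the two second-layer rolls and one base roll off the heap and set one down in each of the four corner fields. The other three stayed where they lay in the two middle fields.

**Final check:** In the last clear top picture all seven rolls show as full discs with their tops at about 24 mm. That matches flat on the floor within the calibration. Centres in the tray frame, in mm:

| Field | Roll centres (x, y) |
|---|---|
| +x, +y | (49, 105) |
| +x, middle | (54, -7) and (9, -9) |
| +x, -y | (39, -102) |
| -x, +y | (-48, 105) |
| -x, middle | (-29, 18) |
| -x, -y | (-47, -104) |

**Bystanders:** The other things and the green look-alikes appear at the same pixels as at the start, compared by eye rather than measured.

**Contact and forces:** The largest force I read was about 16 N, when the last roll met the floor. Forces were only read at the end of each move. The gripper was clear of everything at the end.

**One reading I did not resolve:** A check for anything higher than 35 mm in the tray flagged about 2,000 fine-grid pixels. I took these for missing depth readings, because nothing raised shows in the picture.

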